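# Line up the eggs by shell shade

## Robot

A 6-joint arm with a two-finger parallel gripper is mounted at the origin on the work surface. World frame = base frame: x ahead of the robot, y to its left, z up, the work surface at z = 0. Lengths are in mm, angles in rad, forces in N, time in s.
With the tool pointing down it reaches from about 425 to 925 mm from the base axis. Payload 12.5 kg.
Tool frame: the origin (TCP) lies between the finger pads; the fingertips stand 22 mm ahead of it and the grasp point (between the pads) lies 3 mm ahead of it (arm.tip_reach is the distance from the TCP to the fingertips, in mm); z points along the fingers, y is the line along which they close (so a half turn about z gives the same grasp; the last joint's range is limited). The gripper opens to 85 mm and grips with 20 to 120 N. Pads are 22 mm wide; open, the fingers measure 114 mm over their backs; the gripper's body (76 mm by 85 mm) begins 54 mm behind the grasp point. The pads swing forward as they close: fully open they stand 13 mm farther back than shut.
Start: joints at [1.048, 0.491, 1.559, -0, 1.092, -0.106], TCP at [253.007, 571.515, 253.327] pointing down, gripper open.
Joint ranges: [-3.1, 3.1], [-0.84, 2.19], [0.05, 2.79], [-1.13, 4.28], [0.06, 2.93], [-2.69, 2.69]. Speed limits (rad/s): [2.22, 2.22, 2.79, 3.14, 3.14, 3.14].

## Interface

Orientations are given as a unit quaternion [x, y, z, w].
In Python, from plant import arm, optics, nets gives the robot as it stands.
- The arm moves only by the tool move_arm, never from a script. Its argument "series" is a list of rows, each an object with "xyz": the shift along the world's x, y, z in mm, a list of three; "roll": the turn about the world's z in degrees; "hand": the opening, from 0 (shut) to 1 (fully open). In form: [{"xyz": [tx, ty, tz], "roll": roll, "hand": hand}, ...]. A call has 1 to 12 rows; each row shifts and turns the commanded pose from where the row before left it; what a row does not reach is not made up. A row lasts 1/10 s, in which the tool goes at most 50 mm and 8.59 degrees, less where a joint would pass 70% of its speed; a pose out of reach is approached as far as the arm can. A call is refused whole if a number of a shift passes 50 or a number of a turn 8.59, either way. A call with a gripper value outside its range is refused whole. The fingers move at their own pace and stop on an object; "squeeze" is the grip in N (left out, the last holds). Time passes only in rows, so rows that do not move let the fingers close. It gives the time, the measured TCP pose, the force, the opening and the grip force at its end, in the units of the state.
- arm.get_state(): the state, without advancing time (a new reading comes with each control period).
- optics.read_camera(name): name is "scene" or "top" or "wrist"; returns the picture (384x512x3 uint8, blue, green, red); there is no depth.
- optics.camera_info(name): a dict with "camera_matrix" (3x3 intrinsics, pixels), "position" and "rotation" of the camera in the world; the wrist camera has in their place "mount" (4x4, takes a point from camera to tool coordinates, whose origin is the TCP and whose axes are the flange's). Camera axes: x right, y down, z forward; pixel columns grow to the right and rows downward; lengths in mm; the calibration is good to about 2 mm. The wrist camera is an equidistant fisheye: a pixel r from the principal point sees the ray r / f radians off the axis. A picture is of the moment at which its call begins: read the wrist's pose just before it. camera_info takes no time and is no camera call.
- arm.sign_off(): hands the job in; it is judged then, once.
Trained networks look in the newest picture that a camera, given by its name, has taken for a name from the list of things; names that differ only in an ending like _2 or _b are one class to them, and where a whole thing is asked for, a point or a joint stands for the part that bears it (a point fixed in the world has none). Each returns a list of dicts, best first, with "score" (0 to 1); they miss things now and then, are a little off and sometimes report something else, mostly with a low value. They report only what shows in the picture. A call takes as long as a camera call. They do not tell look-alikes from the thing itself.
- nets.look_for(camera, thing): "rect" ([centre column, centre row, width, height] in pixels, round what is visible of it).
- nets.tip_of(camera, thing): "at" ([row, column] in pixels: a listed point, or the origin of a listed thing).
The state is a dict: "time": time; "joint_pos": joint angles; "qd": joint speeds; "tau": joint torques, N m; "ee_pos": TCP position; "tcp_rot": TCP orientation; "force": force on the tool from outside, world axes, zero at the start; "wrist_torque": the same for the moment, N m; "gripper_width": opening from 0.0 (shut) to 1.0 (fully open); "gripper_force": force on a finger pad.
Only numpy, scipy, OpenCV 4.12 (cv2) and the standard library are available. Lean on these libraries where they do the work, as an engineer would, in place of code of your own. Each camera call takes 0.05 s, during which the arm holds its last target. There are 200 camera calls.

## Task

Move the four loose eggs from their grey pulp cups into the four white cups on the blue strip, one egg in each, lined up by shell shade: the darkest in the cup next to the dark tile, then ever paler, to the white one next to the white tile. Set each egg down gently and upright, pointed end down as it stands now, without dropping or tipping any, and let go of them all.

Things in the scene. Friction and masses are not known exactly. Their poses are not given: they have to be found in the camera images.
- egg_dark: Loose rigid egg, very dark chocolate-brown (the darkest), 60 g, 44.5 mm wide, 58 mm tall, pointed end down. Origin at the pointed tip, z up along the egg; widest (pinch there) 33 mm above the origin; the cup round it reaches 14 mm above the origin. Starts in a grey pulp cup fixed on the bench (47 mm wide, 17 mm tall), tip 3 mm above the bench.
- egg_brown: Loose rigid egg, mid brown (second darkest), 60 g, 44.5 mm wide, 58 mm tall, pointed end down. Origin at the pointed tip, z up along the egg; widest (pinch there) 33 mm above the origin; the cup round it reaches 14 mm above the origin. Starts in a grey pulp cup fixed on the bench (47 mm wide, 17 mm tall), tip 3 mm above the bench.
- egg_tan: Loose rigid egg, light tan (second palest), 60 g, 44.5 mm wide, 58 mm tall, pointed end down. Origin at the pointed tip, z up along the egg; widest (pinch there) 33 mm above the origin; the cup round it reaches 14 mm above the origin. Starts in a grey pulp cup fixed on the bench (47 mm wide, 17 mm tall), tip 3 mm above the bench.
- egg_white: Loose rigid egg, white (the palest), 60 g, 44.5 mm wide, 58 mm tall, pointed end down. Origin at the pointed tip, z up along the egg; widest (pinch there) 33 mm above the origin; the cup round it reaches 14 mm above the origin. Starts in a grey pulp cup fixed on the bench (47 mm wide, 17 mm tall), tip 3 mm above the bench.
- cup_a: One of four like white cups, in a straight row 75 mm apart on a blue strip (70 x 400 x 6 mm), all fixed; place and angle vary, and the letter says nothing of its place in the row. 47 mm wide, 17 mm tall, bore 37.6 mm wide, 14 mm deep. Origin: centre of its underside, on the strip; a seated egg's tip rests 3 mm above it.
- cup_b: One of four like white cups, in a straight row 75 mm apart on a blue strip (70 x 400 x 6 mm), all fixed; place and angle vary, and the letter says nothing of its place in the row. 47 mm wide, 17 mm tall, bore 37.6 mm wide, 14 mm deep. Origin: centre of its underside, on the strip; a seated egg's tip rests 3 mm above it.
- cup_c: One of four like white cups, in a straight row 75 mm apart on a blue strip (70 x 400 x 6 mm), all fixed; place and angle vary, and the letter says nothing of its place in the row. 47 mm wide, 17 mm tall, bore 37.6 mm wide, 14 mm deep. Origin: centre of its underside, on the strip; a seated egg's tip rests 3 mm above it.
- cup_d: One of four like white cups, in a straight row 75 mm apart on a blue strip (70 x 400 x 6 mm), all fixed; place and angle vary, and the letter says nothing of its place in the row. 47 mm wide, 17 mm tall, bore 37.6 mm wide, 14 mm deep. Origin: centre of its underside, on the strip; a seated egg's tip rests 3 mm above it.
- tile_dark: Dark chocolate-brown shade tile, 44 x 40 x 5 mm, fixed flat on the blue strip at the end of the row where the darkest egg belongs (either end, from start to start), in line with the cups, 57.5 mm beyond the end cup's centre. Origin: centre of its underside.
- tile_pale: White shade tile, 44 x 40 x 5 mm, fixed flat on the blue strip at the end of the row where the palest egg belongs (either end, from start to start), in line with the cups, 57.5 mm beyond the end cup's centre. Origin: centre of its underside.
Mind the look-alikes: they are no part of the job. Leave any red look-alike of the egg_white alone.

How it is judged (in metres and radians):
At the end, for the whole second after the job is handed in: Each egg stands in the white cup of its rank, counted from the dark tile: dark, brown, tan, white. Its tip is within 8 mm of the cup's axis and lower than 8 mm above the cup's underside, it leans less than 0.3 rad, and is at rest (below 20 mm/s and 0.3 rad/s) (horizontal distance between egg_dark and tile_dark between 0.0225 and 0.0925 m and ((horizontal distance between egg_dark and cup_a below 0.008 m and z of egg_dark in the frame of cup_a below 0.008 m) or (horizontal distance between egg_dark and cup_b below 0.008 m and z of egg_dark in the frame of cup_b below 0.008 m) or (horizontal distance between egg_dark and cup_c below 0.008 m and z of egg_dark in the frame of cup_c below 0.008 m) or (horizontal distance between egg_dark and cup_d below 0.008 m and z of egg_dark in the frame of cup_d below 0.008 m)) and angle between each of egg_dark, egg_brown, egg_tan, egg_white's own z axis and vertical below 0.3 rad and linear speed of each of egg_dark, egg_brown, egg_tan, egg_white below 0.02 m/s and angular speed of each of egg_dark, egg_brown, egg_tan, egg_white below 0.3 rad/s and horizontal distance between egg_brown and tile_dark between 0.0975 and 0.1675 m and ((horizontal distance between egg_brown and cup_a below 0.008 m and z of egg_brown in the frame of cup_a below 0.008 m) or (horizontal distance between egg_brown and cup_b below 0.008 m and z of egg_brown in the frame of cup_b below 0.008 m) or (horizontal distance between egg_brown and cup_c below 0.008 m and z of egg_brown in the frame of cup_c below 0.008 m) or (horizontal distance between egg_brown and cup_d below 0.008 m and z of egg_brown in the frame of cup_d below 0.008 m)) and horizontal distance between egg_tan and tile_dark between 0.1725 and 0.2425 m and ((horizontal distance between egg_tan and cup_a below 0.008 m and z of egg_tan in the frame of cup_a below 0.008 m) or (horizontal distance between egg_tan and cup_b below 0.008 m and z of egg_tan in the frame of cup_b below 0.008 m) or (horizontal distance between egg_tan and cup_c below 0.008 m and z of egg_tan in the frame of cup_c below 0.008 m) or (horizontal distance between egg_tan and cup_d below 0.008 m and z of egg_tan in the frame of cup_d below 0.008 m)) and horizontal distance between egg_white and tile_dark between 0.2475 and 0.3175 m and ((horizontal distance between egg_white and cup_a below 0.008 m and z of egg_white in the frame of cup_a below 0.008 m) or (horizontal distance between egg_white and cup_b below 0.008 m and z of egg_white in the frame of cup_b below 0.008 m) or (horizontal distance between egg_white and cup_c below 0.008 m and z of egg_white in the frame of cup_c below 0.008 m) or (horizontal distance between egg_white and cup_d below 0.008 m and z of egg_white in the frame of cup_d below 0.008 m))); the robot touches nothing.
It fails at once if an egg is tipped over (leans more than 50 degrees) (angle between any of egg_dark, egg_brown, egg_tan, egg_white's own z axis and vertical above 0.87 rad).
It fails at once if an egg is dropped or knocked away (faster than 0.5 m/s with no finger on it) ((linear speed of egg_dark above 0.5 m/s and contact force between the fingers and egg_dark below 0.05 N) or (linear speed of egg_brown above 0.5 m/s and contact force between the fingers and egg_brown below 0.05 N) or (linear speed of egg_tan above 0.5 m/s and contact force between the fingers and egg_tan below 0.05 N) or (linear speed of egg_white above 0.5 m/s and contact force between the fingers and egg_white below 0.05 N)).
It also fails if it takes over 86 s, if anything falls off the work surface, if the arm or the gripper's body presses on something with over 40 N, if the wrist force passes 120 N, or if a joint passes its speed limit or range.

## Working session

There is one attempt and no reset: what is moved stays moved. The work goes in short steps, Python scripts to look and compute and a tool call to move; the robot and the scene stay as the last step left them, time stands still between calls to the robot, and variables do not carry over. Pictures are saved under pics/ and viewed, at most 14 in all, crops included, and the job is handed in when it is done.

Besides the shell and the picture viewer there is one more tool, called as name(argument=value, ...), one argument or row to a line, values as JSON. move_arm: Moves the arm, as the interface text tells. Its arguments: {"type":"object","properties":{"series":{"type":"array"},"squeeze":{"type":"number"}},"required":["series"]}

```bash
mkdir -p pics; ls; python3 - <<'E'
from plant import arm, optics, nets
import cv2, numpy as np
s=arm.get_state(); print(s['time'],s['ee_pos'],s['tcp_rot'],s['gripper_width'],arm.tip_reach)
for c in ('top','scene'):
    im=optics.read_camera(c); cv2.imwrite(f'pics/{c}0.png',im)
    i=optics.camera_info(c); print(c,i)
    for t in ('egg_dark','egg_brown','egg_tan','egg_white','cup_a','tile_dark','tile_pale'):
        print(t,[(np.round(d['at']).tolist(),round(d['score'],2)) for d in nets.tip_of(c,t)][:6], [(np.round(d['rect']).tolist(),round(d['score'],2)) for d in nets.look_for(c,t)][:6] if c=='top' else '')
E
```

```text
pics
0.0 [252.9029722  571.29672934 252.70048895] [ 2.06886635e-01  9.78364736e-01 -5.78190096e-04 -1.68482306e-04] 1.0004078943985064 22.0
top {'camera_matrix': array([[360.03359722,   0.        , 251.07617475],
       [  0.        , 360.03359722, 194.93478743],
       [  0.        ,   0.        ,   1.        ]]), 'position': array([448.3777492 ,  24.6738382 , 801.39311671]), 'rotation': array([ 0.7084272 , -0.70455941,  0.02813026, -0.03058805])}
egg_dark [([209.0, 148.0], 0.81)] [([146.0, 210.0, 26.0, 17.0], 0.53)]
egg_brown [([204.0, 364.0], 0.57)] [([373.0, 204.0, 20.0, 23.0], 0.74)]
egg_tan [([204.0, 222.0], 0.64)] [([220.0, 206.0, 21.0, 22.0], 0.68), ([297.0, 143.0, 17.0, 21.0], 0.19)]
egg_white [([274.0, 319.0], 0.86), ([263.0, 356.0], 0.85), ([223.0, 315.0], 0.8), ([271.0, 282.0], 0.69)] [([319.0, 225.0, 23.0, 20.0], 0.79), ([362.0, 265.0, 21.0, 20.0], 0.76), ([322.0, 276.0, 21.0, 23.0], 0.65), ([284.0, 274.0, 22.0, 25.0], 0.56), ([297.0, 142.0, 20.0, 23.0], 0.34)]
cup_a [([141.0, 194.0], 0.84), ([143.0, 295.0], 0.82), ([145.0, 258.0], 0.73), ([143.0, 225.0], 0.72)] [([263.0
[... 402 characters left out ...]
368.27980023, 193.09438063],
       [  0.        ,   0.        ,   1.        ]]), 'position': array([1069.42687852, -231.22334557,  593.07408207]), 'rotation': array([ 0.75594776,  0.50640398, -0.23146647, -0.34426918])}
egg_dark [([181.0, 346.0], 0.6)] 
egg_brown [([239.0, 157.0], 0.94)] 
egg_tan [([196.0, 292.0], 0.74), ([210.0, 204.0], 0.66), ([178.0, 346.0], 0.29), ([224.0, 370.0], 0.16)] 
egg_white [([213.0, 203.0], 0.86), ([200.0, 158.0], 0.73), ([184.0, 191.0], 0.7), ([177.0, 220.0], 0.6)] 
cup_a [([250.0, 282.0], 0.9), ([260.0, 249.0], 0.73), ([229.0, 341.0], 0.58), ([240.0, 318.0], 0.55)] 
tile_dark [([223.0, 366.0], 0.85)] 
tile_pale [([270.0, 221.0], 0.67), ([213.0, 204.0], 0.34)]
```

View pics/top0.png

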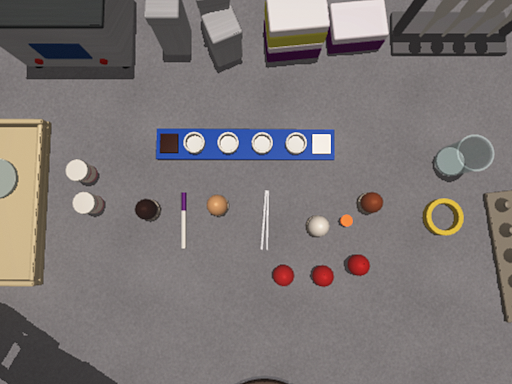

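View pics/scene0.png

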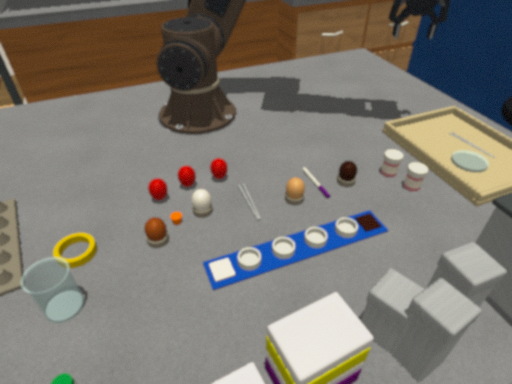

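Both views agree. In the top view (col,row) the dark egg is at (147,209), tan (217,205), white (318,226) and brown (371,203). The cups are at columns 194, 228, 262 and 296 on row 143, with the dark tile at the left end. The red eggs and the orange ball are to be left alone.

```bash
cat > h.py <<'E'
import cv2, numpy as np
from scipy.spatial.transform import Rotation as R
from plant import arm, optics, nets
def ground(cam,uv,z):
    i=optics.camera_info(cam); K=np.array(i['camera_matrix'])
    d=R.from_quat(i['rotation']).apply(np.linalg.solve(K,[uv[0],uv[1],1])); p=i['position']
    return (p+d*(z-p[2])/d[2])[:2]
def project(cam,P):
    i=optics.camera_info(cam); q=R.from_quat(i['rotation']).inv().apply(np.array(P)-i['position'])
    q=q@np.array(i['camera_matrix']).T; return q[:2]/q[2]
E
python3 - <<'E'
from h import *
im=cv2.imread('pics/top0.png').astype(int); b,g,r=im[...,0],im[...,1],im[...,2]
m=((b-r>60)).astype(np.uint8)
m[:110]=0;m[180:]=0
m=cv2.morphologyEx(m,cv2.MORPH_CLOSE,np.ones((3,3)))
c=max(cv2.findContours(m,0,2)[0],key=cv2.contourArea)
q=np.array([ground('top',p[0],6) for p in c],np.float32)
rc=cv2.minAreaRect(q);print('strip',rc)
w=(im.min(2)>150).astype(np.uint8)
for u,v in ((194,143),(228,143),(262,143),(296,143)):
    s=w[v-14:v+15,u-14:u+15]; cc=max(cv2.findContours(s,0,2)[0],key=cv2.contourArea)
    (x,y),rad=cv2.minEnclosingCircle(cc); print('cup',x+u-14,y+v-14,rad,ground('top',(x+u-14,y+v-14),23))
bg=np.median(im[200:260,:].reshape(-1,3),0);print(bg)
for n,u,v in (('dark',147,209),('tan',217,205),('white',318,226),('brown',371,203)):
    s=im[v-17:v+18,u-17:u+18]
    if n=='dark': k=s.max(2)<60
    elif n=='white': k=s.min(2)>125
    else: k=(s[...,2]-s[...,0])>25
    k=k.astype(np.uint8); cc=max(cv2.findContours(k,0,2)[0],key=cv2.contourArea)
    (x,y),rad=cv2.minEnclosingCircle(cc); e=cv2.boundingRect(cc)
    x+=u-17;y+=v-17; P=ground('top',(x,y),36); print(n,x,y,rad,e,P,'scene px',project('scene',[*P,36]))
E
```

```text
strip ((629.716552734375, 42.18977355957031), (399.4873352050781, 69.80239868164062), 89.93526458740234)
cup 193.47014904022217 141.84328365325928 10.690070152282715 [629.5771321  154.81579089]
cup 227.5139856338501 141.92657375335693 10.689141273498535 [629.75427893  79.98252647]
cup 261.8640775680542 141.88834953308105 10.602896690368652 [630.20568566   4.52716945]
cup 296.0 142.19999980926514 10.499624252319336 [629.87416456 -70.40835743]
[123. 123. 129.]
dark 146.0 209.0 11.04546070098877 (5, 7, 23, 22) [480.86076499 250.98513189] scene px [345.00988641 170.19753176]
tan 216.76016235351562 204.36585426330566 10.77893352508545 (6, 6, 22, 22) [491.55314436 100.47021409] scene px [292.64749962 187.6663871 ]
white 321.0 226.0 12.369417190551758 (9, 5, 23, 25) [ 446.90135504 -120.86207364] scene px [195.94030594 199.97641712]
brown 371.0 201.0 11.70479965209961 (6, 6, 23, 21) [ 500.50532991 -227.74888539] scene px [152.81445927 229.14685328]
```

move_arm(
  series=[
    {"xyz": [28, -40, -12], "roll": -8.26, "hand": 0.8},
    {"xyz": [28, -40, -12], "roll": -8.26, "hand": 0.8},
    {"xyz": [28, -40, -12], "roll": -8.26, "hand": 0.8},
    {"xyz": [28, -40, -12], "roll": -8.26, "hand": 0.8},
    {"xyz": [28, -40, -12], "roll": -8.26, "hand": 0.8},
    {"xyz": [28, -40, -12], "roll": -8.26, "hand": 0.8},
    {"xyz": [28, -40, -12], "roll": -8.26, "hand": 0.8},
    {"xyz": [28, -40, -12], "roll": -8.26, "hand": 0.8},
    {"xyz": [0, 0, 0], "roll": 0, "hand": 0.8},
    {"xyz": [0, 0, 0], "roll": 0, "hand": 0.8},
  ],
  squeeze=20,
)

```text
time: 2.15
ee_pos: [476.2, 252.5, 157.6]
tcp_rot: [0.707, 0.707, -0.0, -0.0]
force: [-1.0, -0.0, 0.6]
gripper_width: 0.8
gripper_force: 0.0
```

```bash
cat >> h.py <<'E'
def wray(uv,s):
    i=optics.camera_info('wrist'); K=np.array(i['camera_matrix']); M=np.array(i['mount'])
    d=np.array([(uv[0]-K[0,2])/K[0,0],(uv[1]-K[1,2])/K[1,1]]); t=np.linalg.norm(d)+1e-9
    v=np.array([*(d/t*np.sin(t)),np.cos(t)]); Q=R.from_quat(s['tcp_rot'])
    return s['ee_pos']+Q.apply(M[:3,3]), Q.apply(M[:3,:3]@v)
def wground(uv,s,z):
    p,v=wray(uv,s); return (p+v*(z-p[2])/v[2])[:2]
def wproj(P,s):
    i=optics.camera_info('wrist'); K=np.array(i['camera_matrix']); M=np.array(i['mount'])
    q=R.from_quat(s['tcp_rot']).inv().apply(np.array(P)-s['ee_pos']); q=M[:3,:3].T@(q-M[:3,3])
    t=np.arctan2(np.hypot(*q[:2]),q[2]); return q[:2]/np.hypot(*q[:2])*t*K[0,0]+K[:2,2]
def yaw(s):
    v=R.from_quat(s['tcp_rot']).apply([0,1,0]); return np.degrees(np.arctan2(v[1],v[0]))
E
python3 - <<'E'
from h import *
s=arm.get_state(); im=optics.read_camera('wrist'); cv2.imwrite('pics/w1.png',im)
print(s['time'],s['ee_pos'],yaw(s),s['gripper_width'],s['joint_pos'])
print(wproj([480.5,250.7,36],s))
for t in ('egg_dark','egg_tan'): 
  for d in nets.look_for('wrist',t)[:3]: print(t,np.round(d['rect']),d['score'],wground(d['rect'][:2],s,36))
print([ (p,ground('top',p,36)) for p in ((318,225.5),(371.5,202))])
E
```

```text
2.15 [476.21403281 252.45652631 157.64572908] -0.04947547785470696 0.7996710876995864 [3.64860263e-01 4.92171771e-01 1.87139473e+00 9.84961806e-05
 7.78496350e-01 3.65653607e-01]
[256.90638967 193.12416429]
egg_dark [257. 190.  52.  50.] 0.64 [480.91040604 253.00106126]
egg_tan [263. 309.  22.   9.] 0.63 [487.23581799 128.81305697]
[((318, 225.5), array([ 447.92036204, -114.5261501 ])), ((371.5, 202), array([ 498.37893815, -228.76455871]))]
```

View pics/w1.png

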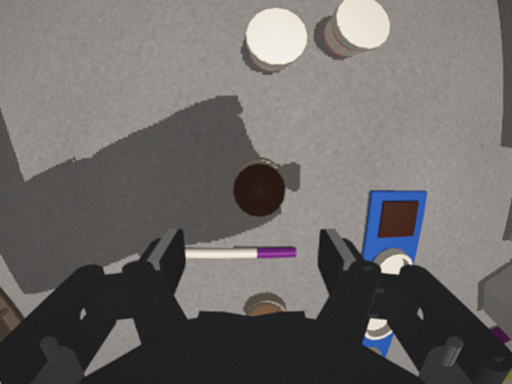

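The wrist view shows the dark egg at (259,190), about 5 mm ahead of the TCP in x and clear of the fingers. Descending to grasp it.

move_arm(
  series=[
    {"xyz": [5, 0, -30], "roll": 0, "hand": 0.8},
    {"xyz": [0, 0, -40], "roll": 0, "hand": 0.8},
    {"xyz": [0, 0, -30], "roll": 0, "hand": 0.8},
    {"xyz": [0, 0, -17], "roll": 0, "hand": 0.8},
    {"xyz": [0, 0, 0], "roll": 0, "hand": 0.8},
    {"xyz": [0, 0, 0], "roll": 0, "hand": 0.7},
    {"xyz": [0, 0, 0], "roll": 0, "hand": 0.6},
    {"xyz": [0, 0, 0], "roll": 0, "hand": 0.5},
    {"xyz": [0, 0, 0], "roll": 0, "hand": 0.4},
    {"xyz": [0, 0, 0], "roll": 0, "hand": 0.4},
  ],
  squeeze=20,
)

```text
time: 3.3
ee_pos: [481.4, 253.6, 42.0]
tcp_rot: [0.707, 0.707, 0.001, 0.0]
force: [0.2, 0.4, 7.6]
gripper_width: 0.505
gripper_force: 20.1
```

```bash
python3 - <<'E'
from h import *
s=arm.get_state(); print(s['time'],s['ee_pos'],s['gripper_width'],s['gripper_force'],s['force'])
im=optics.read_camera('scene'); c=project('scene',[481,252,36]).astype(int); print(c)
cv2.imwrite('pics/s1.png',cv2.resize(im[c[1]-60:c[1]+60,c[0]-70:c[0]+70],None,fx=4,fy=4))
E
```

```text
3.3 [481.35419885 253.56214826  42.02631994] 0.5049968349280376 20.103435516357422 [0.16482123 0.4201761  7.63483426]
[345 170]
```

View pics/s1.png

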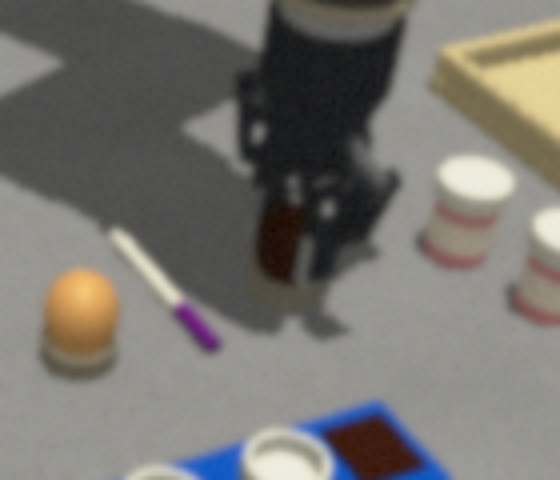

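Contact at 0.505 opening (about 43 mm) and 20 N: the egg is held, with the fingertips lightly touching the cup rim (7.6 N), so later grasps go about 2 mm higher. Lifting and carrying it over the cup.

move_arm(
  series=[
    {"xyz": [0, 0, 6], "roll": 0, "hand": 0.4},
    {"xyz": [0, 0, 14], "roll": 0, "hand": 0.4},
    {"xyz": [0, 0, 30], "roll": 0, "hand": 0.4},
    {"xyz": [15, -10, 30], "roll": 0, "hand": 0.4},
    {"xyz": [30, -20, 0], "roll": 0, "hand": 0.4},
    {"xyz": [35, -23, 0], "roll": 0, "hand": 0.4},
    {"xyz": [35, -23, 0], "roll": 0, "hand": 0.4},
    {"xyz": [23, -15, 0], "roll": 0, "hand": 0.4},
    {"xyz": [10, -7, 0], "roll": 0, "hand": 0.4},
    {"xyz": [0, 0, 0], "roll": 0, "hand": 0.4},
    {"xyz": [0, 0, 0], "roll": 0, "hand": 0.4},
  ],
)

```text
time: 4.45
ee_pos: [627.7, 155.8, 121.1]
tcp_rot: [0.707, 0.707, -0.0, -0.0]
force: [0.3, 0.3, -0.6]
gripper_width: 0.506
gripper_force: 20.7
```

```bash
python3 - <<'E'
from h import *
s=arm.get_state(); im=optics.read_camera('wrist'); cv2.imwrite('pics/w2.png',im)
print(s['time'],s['ee_pos'],yaw(s),s['gripper_width'],s['gripper_force'],s['force'])
e=s['ee_pos']
print('egg centre px if at tcp',wproj(e+[0,0,-3],s),wproj(e+[0,-2,-3],s), 'top', wproj(e+[0,0,22],s))
for d in nets.look_for('wrist','egg_dark')[:2]: print(np.round(d['rect']),d['score'])
for d in nets.look_for('wrist','cup_a')[:5]: print(np.round(d['rect']),d['score'],wground(d['rect'][:2],s,20))
for d in nets.tip_of('wrist','cup_a')[:5]: print(np.round(d['at']),d['score'],wground(d['at'][::-1],s,6))
E
```

```text
4.45 [627.69421649 155.83338508 121.0669962 ] 0.05107042606380547 0.5059734532559085 20.678156912326813 [ 0.30622     0.34682024 -0.64573471]
egg centre px if at tcp [252.47856661 257.72230207] [252.47172537 261.43817078] top [252.73119066 287.19204514]
[251. 256.  91.  95.] 0.61
[256. 191.  62.  50.] 0.6 [630.89805094 161.6307871 ]
[192. 255.] 0.63 [629.90686357 157.23765412]
```

View pics/w2.png

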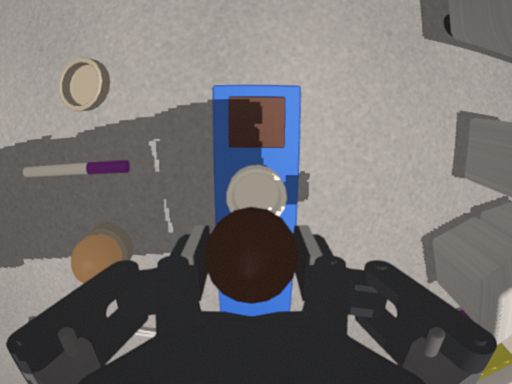

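Dark egg hangs upright at (252,255), and the cup rim centre is near (257,196). Shifting 2.5 mm in x and lowering.

move_arm(
  series=[
    {"xyz": [2.5, 0, -15], "roll": 0, "hand": 0.4},
    {"xyz": [0, 0, -25], "roll": 0, "hand": 0.4},
    {"xyz": [0, 0, -15], "roll": 0, "hand": 0.4},
    {"xyz": [0, 0, -8], "roll": 0, "hand": 0.4},
    {"xyz": [0, 0, -4], "roll": 0, "hand": 0.4},
    {"xyz": [0, 0, -3], "roll": 0, "hand": 0.4},
    {"xyz": [0, 0, -2], "roll": 0, "hand": 0.4},
    {"xyz": [0, 0, 0], "roll": 0, "hand": 0.4},
    {"xyz": [0, 0, 0], "roll": 0, "hand": 0.4},
  ],
)

```text
time: 5.55
ee_pos: [631.4, 155.3, 49.3]
tcp_rot: [0.707, 0.707, 0.0, 0.0]
force: [0.3, 0.1, -0.3]
gripper_width: 0.502
gripper_force: 20.7
```

move_arm(
  series=[
    {"xyz": [-0.5, 0, -1], "roll": 0, "hand": 0.4},
    {"xyz": [0, 0, 0], "roll": 0, "hand": 0.4},
    {"xyz": [0, 0, 0], "roll": 0, "hand": 0.52},
    {"xyz": [0, 0, 0], "roll": 0, "hand": 0.58},
    {"xyz": [0, 0, 0], "roll": 0, "hand": 0.7},
    {"xyz": [0, 0, 0], "roll": 0, "hand": 0.8},
    {"xyz": [0, 0, 0], "roll": 0, "hand": 0.8},
    {"xyz": [0, 0, 15], "roll": 0, "hand": 0.8},
    {"xyz": [0, 0, 30], "roll": 0, "hand": 0.8},
    {"xyz": [0, 0, 40], "roll": 0, "hand": 0.8},
    {"xyz": [0, 0, 20], "roll": 0, "hand": 0.8},
    {"xyz": [0, 0, 0], "roll": 0, "hand": 0.8},
  ],
)

```text
time: 6.75
ee_pos: [632.0, 155.5, 157.2]
tcp_rot: [0.707, 0.707, 0.003, 0.002]
force: [0.8, 0.0, 0.9]
gripper_width: 0.797
gripper_force: 0.0
```

```bash
python3 - <<'E'
from h import *
s=arm.get_state(); im=optics.read_camera('wrist'); cv2.imwrite('pics/w3.png',im)
print(s['time'],s['ee_pos'],yaw(s),s['force'])
print('egg px expected',wproj([629.8,154.7,42],s))
for t in ('egg_dark','egg_tan','cup_a'):
  for d in nets.look_for('wrist',t)[:5]: print(t,np.round(d['rect']),round(d['score'],2),wground(d['rect'][:2],s,20 if t=='cup_a' else 36))
E
```

```text
6.75 [631.9600112  155.51728946 157.2496224 ] 0.04518582474568165 [0.83596145 0.01774322 0.90628858]
egg px expected [248.30271894 194.25780827]
egg_dark [248. 191.  55.  53.] 0.85 [629.7018434  155.59997858]
egg_tan [109. 245.  45.  45.] 0.96 [493.68708297 101.79715115]
cup_a [248. 255.  50.  51.] 0.82 [629.12642118  86.82963164]
cup_a [253. 174.  49.  28.] 0.78 [634.21256778 167.04796118]
cup_a [251. 304.  41.  20.] 0.63 [632.52985029  26.90522593]
```

View pics/w3.png

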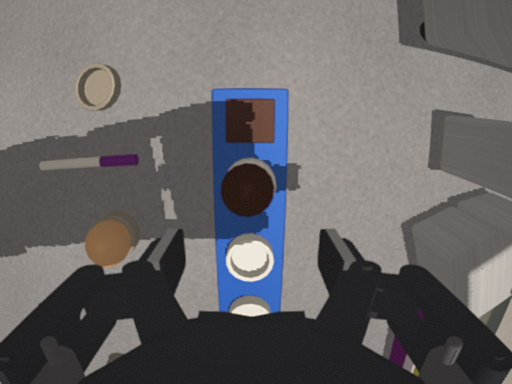

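Dark egg is seated upright in the end cup at (248,190). Next is tan, at (108,243) in the wrist view.

move_arm(
  series=[
    {"xyz": [-20, -8, 0], "roll": 0, "hand": 0.8},
    {"xyz": [-40, -16, 0], "roll": 0, "hand": 0.8},
    {"xyz": [-40, -16, 0], "roll": 0, "hand": 0.8},
    {"xyz": [-30, -11, 0], "roll": 0, "hand": 0.8},
    {"xyz": [-9.5, -4, -10], "roll": 0, "hand": 0.8},
    {"xyz": [0, 0, -40], "roll": 0, "hand": 0.8},
    {"xyz": [0, 0, -35], "roll": 0, "hand": 0.8},
    {"xyz": [0, 0, 0], "roll": 0, "hand": 0.8},
    {"xyz": [0, 0, 0], "roll": 0, "hand": 0.8},
  ],
)

```text
time: 7.85
ee_pos: [491.0, 100.3, 67.6]
tcp_rot: [0.707, 0.707, -0.001, -0.001]
force: [0.2, -0.3, 1.0]
gripper_width: 0.8
gripper_force: 0.0
```

move_arm(
  series=[
    {"xyz": [1, 0.5, -15], "roll": 0, "hand": 0.8},
    {"xyz": [0, 0, -9], "roll": 0, "hand": 0.8},
    {"xyz": [0, 0, 0], "roll": 0, "hand": 0.7},
    {"xyz": [0, 0, 0], "roll": 0, "hand": 0.6},
    {"xyz": [0, 0, 0], "roll": 0, "hand": 0.5},
    {"xyz": [0, 0, 0], "roll": 0, "hand": 0.4},
    {"xyz": [0, 0, 0], "roll": 0, "hand": 0.4},
    {"xyz": [0, 0, 0], "roll": 0, "hand": 0.4},
  ],
)

```text
time: 8.65
ee_pos: [492.5, 100.8, 44.6]
tcp_rot: [0.707, 0.707, 0.0, 0.0]
force: [-0.7, -0.4, 6.4]
gripper_width: 0.505
gripper_force: 19.9
```

move_arm(
  series=[
    {"xyz": [0, 0, 6], "roll": 0, "hand": 0.4},
    {"xyz": [0, 0, 14], "roll": 0, "hand": 0.4},
    {"xyz": [0, 0, 30], "roll": 0, "hand": 0.4},
    {"xyz": [15, -10, 28], "roll": 0, "hand": 0.4},
    {"xyz": [30, -20, 0], "roll": 0, "hand": 0.4},
    {"xyz": [35, -25, 0], "roll": 0, "hand": 0.4},
    {"xyz": [30, -22, 0], "roll": 0, "hand": 0.4},
    {"xyz": [20, -14, 0], "roll": 0, "hand": 0.4},
    {"xyz": [7.5, -5, 0], "roll": 0, "hand": 0.4},
    {"xyz": [0, 0, 0], "roll": 0, "hand": 0.4},
    {"xyz": [0, 0, 0], "roll": 0, "hand": 0.4},
  ],
)

```text
time: 9.75
ee_pos: [628.7, 5.5, 121.8]
tcp_rot: [0.707, 0.707, -0.0, -0.0]
force: [-0.5, -0.1, -0.1]
gripper_width: 0.505
gripper_force: 20.7
```

```bash
cat > chk.py <<'E'
from h import *
import sys
n,y=sys.argv[1],float(sys.argv[2])
s=arm.get_state(); im=optics.read_camera('wrist'); cv2.imwrite(f'pics/c_{n}.png',im)
e=s['ee_pos']; print(s['time'],e,yaw(s),s['gripper_width'],s['force'])
print('egg px expected if centred',wproj(e+[0,0,-5],s),'cup rim px expected',wproj([630,y,23],s))
for t in (n,'cup_a'):
  for d in nets.look_for('wrist',t)[:5]: print(t,np.round(d['rect']),round(d['score'],2))
E
python3 chk.py egg_tan 4.7
```

```text
9.75 [628.72597519   5.45384533 121.78558015] 0.057982452041974226 0.5054229141331592 [-0.463554   -0.102138   -0.08156149]
egg px expected if centred [252.46436918 255.75573486] cup rim px expected [253.64340946 199.89042464]
egg_tan [251. 249.  92.  93.] 0.72
cup_a [256.  20.  64.  38.] 0.89
cup_a [255. 100.  63.  65.] 0.84
cup_a [256. 295.  40.  10.] 0.77
cup_a [255. 188.  59.  45.] 0.68
```

Wrist net puts the tan egg about 2.5 mm toward +y in the grip, so I'm correcting for that while lowering.

move_arm(
  series=[
    {"xyz": [1.3, -2.2, -15], "roll": 0, "hand": 0.4},
    {"xyz": [0, 0, -25], "roll": 0, "hand": 0.4},
    {"xyz": [0, 0, -15], "roll": 0, "hand": 0.4},
    {"xyz": [0, 0, -8], "roll": 0, "hand": 0.4},
    {"xyz": [0, 0, -4], "roll": 0, "hand": 0.4},
    {"xyz": [0, 0, -3], "roll": 0, "hand": 0.4},
    {"xyz": [0, 0, -1], "roll": 0, "hand": 0.4},
    {"xyz": [0, 0, 0], "roll": 0, "hand": 0.4},
    {"xyz": [0, 0, 0], "roll": 0, "hand": 0.4},
  ],
)

```text
time: 10.8
ee_pos: [631.3, 2.6, 51.4]
tcp_rot: [0.707, 0.707, 0.0, 0.0]
force: [0.2, 0.3, 0.2]
gripper_width: 0.508
gripper_force: 20.8
```

move_arm(
  series=[
    {"xyz": [-0.8, 0, -1], "roll": 0, "hand": 0.4},
    {"xyz": [0, 0, 0], "roll": 0, "hand": 0.4},
    {"xyz": [0, 0, 0], "roll": 0, "hand": 0.52},
    {"xyz": [0, 0, 0], "roll": 0, "hand": 0.58},
    {"xyz": [0, 0, 0], "roll": 0, "hand": 0.7},
    {"xyz": [0, 0, 0], "roll": 0, "hand": 0.8},
    {"xyz": [0, 0, 0], "roll": 0, "hand": 0.8},
    {"xyz": [0, 0, 15], "roll": 0, "hand": 0.8},
    {"xyz": [0, 0, 30], "roll": 0, "hand": 0.8},
    {"xyz": [0, 0, 40], "roll": 0, "hand": 0.8},
    {"xyz": [0, 0, 20], "roll": 0, "hand": 0.8},
    {"xyz": [0, 0, 0], "roll": 0, "hand": 0.8},
  ],
)

```text
time: 12.0
ee_pos: [631.4, 2.5, 159.1]
tcp_rot: [0.707, 0.707, 0.002, 0.002]
force: [0.2, -0.4, 0.2]
gripper_width: 0.805
gripper_force: 0.0
```

```bash
python3 - <<'E'
from h import *
s=arm.get_state(); im=optics.read_camera('wrist'); print(s['time'],s['ee_pos'],s['force'])
print('egg px expected',wproj([629.8,4.7,42],s))
for t in ('egg_tan','egg_white'):
  for d in nets.look_for('wrist',t)[:5]: print(t,np.round(d['rect']),round(d['score'],2),wground(d['rect'][:2],s,36))
im=optics.read_camera('top');cv2.imwrite('pics/top2.png',im)
E
```

```text
12.0 [631.42581359   2.51851183 159.09300675] [ 0.20422496 -0.4148634   0.20700477]
egg px expected [248.96012437 189.96806583]
egg_tan [250. 185.  52.  51.] 0.9 [630.42984969   7.61237588]
egg_white [ 14. 223.  26.  40.] 0.93 [362.2497455  -35.15484937]
egg_white [ 25. 285.  30.  35.] 0.66 [ 349.60396825 -118.98531224]
```

View pics/top2.png

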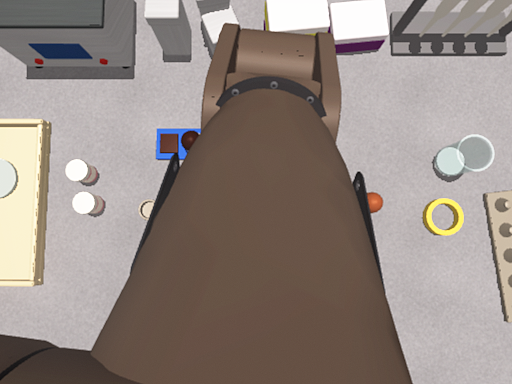

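The top view is blocked by the arm, but the wrist net puts the tan egg within a few pixels of its seat. Next, brown.

move_arm(
  series=[
    {"xyz": [-15, -25, 0], "roll": 0, "hand": 0.8},
    {"xyz": [-25, -45, 0], "roll": 0, "hand": 0.8},
    {"xyz": [-25, -45, 0], "roll": 0, "hand": 0.8},
    {"xyz": [-25, -45, 0], "roll": 0, "hand": 0.8},
    {"xyz": [-22, -40, 0], "roll": 0, "hand": 0.8},
    {"xyz": [-15, -20, 0], "roll": 0, "hand": 0.8},
    {"xyz": [-5, -10, 0], "roll": 0, "hand": 0.8},
    {"xyz": [0, 0, 0], "roll": 0, "hand": 0.8},
    {"xyz": [0, 0, 0], "roll": 0, "hand": 0.8},
  ],
)

```text
time: 13.1
ee_pos: [500.8, -222.9, 154.5]
tcp_rot: [0.707, 0.707, 0.0, -0.0]
force: [-0.1, -0.3, -0.1]
gripper_width: 0.799
gripper_force: 0.0
```

```bash
python3 - <<'E'
from h import *
s=arm.get_state(); im=optics.read_camera('wrist');cv2.imwrite('pics/w5.png',im); print(s['time'],s['ee_pos'],yaw(s))
for t in ('egg_brown','egg_white'):
  for d in nets.look_for('wrist',t)[:5]: print(t,np.round(d['rect']),round(d['score'],2),wground(d['rect'][:2],s,36))
E
```

```text
13.1 [ 500.84303633 -222.85843203  154.46485638] 0.048700556545728794
egg_brown [250. 195.  51.  56.] 0.74 [ 499.22436203 -225.36685369]
egg_white [80. 82. 47. 46.] 0.84 [ 348.62435137 -121.70819183]
egg_white [107. 163.  48.  51.] 0.68 [ 372.59033101 -196.16325682]
egg_white [86. 10. 51. 20.] 0.61 [351.22001091 -52.96197636]
egg_white [185.  59.  55.  52.] 0.56 [ 446.98803727 -111.63593279]
```

View pics/w5.png

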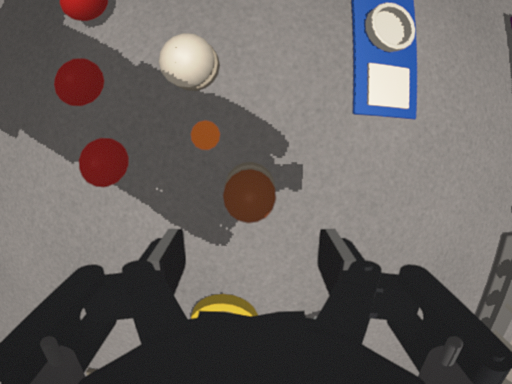

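Brown egg is at (249,195), with the orange ball and white egg clear of the finger path. Descending.

move_arm(
  series=[
    {"xyz": [-1.8, -2.6, -30], "roll": 0, "hand": 0.8},
    {"xyz": [0, 0, -40], "roll": 0, "hand": 0.8},
    {"xyz": [0, 0, -27], "roll": 0, "hand": 0.8},
    {"xyz": [0, 0, -14], "roll": 0, "hand": 0.8},
    {"xyz": [0, 0, 0], "roll": 0, "hand": 0.8},
    {"xyz": [0, 0, 0], "roll": 0, "hand": 0.7},
    {"xyz": [0, 0, 0], "roll": 0, "hand": 0.6},
    {"xyz": [0, 0, 0], "roll": 0, "hand": 0.5},
    {"xyz": [0, 0, 0], "roll": 0, "hand": 0.4},
    {"xyz": [0, 0, 0], "roll": 0, "hand": 0.4},
    {"xyz": [0, 0, 0], "roll": 0, "hand": 0.4},
  ],
)

```text
time: 14.35
ee_pos: [499.1, -226.5, 45.1]
tcp_rot: [0.707, 0.707, 0.0, 0.001]
force: [-0.3, 0.5, 7.0]
gripper_width: 0.504
gripper_force: 19.7
```

move_arm(
  series=[
    {"xyz": [0, 0, 6], "roll": 0, "hand": 0.4},
    {"xyz": [0, 0, 14], "roll": 0, "hand": 0.4},
    {"xyz": [0, 0, 35], "roll": 0, "hand": 0.4},
    {"xyz": [10, 20, 35], "roll": 0, "hand": 0.4},
    {"xyz": [18, 42, 15], "roll": 0, "hand": 0.4},
    {"xyz": [20, 45, 0], "roll": 0, "hand": 0.4},
    {"xyz": [20, 45, 0], "roll": 0, "hand": 0.4},
    {"xyz": [20, 45, 0], "roll": 0, "hand": 0.4},
    {"xyz": [20, 45, 0], "roll": 0, "hand": 0.4},
    {"xyz": [15, 40, 0], "roll": 0, "hand": 0.4},
    {"xyz": [8, 20, 0], "roll": 0, "hand": 0.4},
    {"xyz": [0, 5, 0], "roll": 0, "hand": 0.4},
  ],
)

```text
time: 15.55
ee_pos: [630.0, 83.3, 149.8]
tcp_rot: [0.706, 0.708, 0.0, 0.0]
force: [-1.5, -0.5, -1.1]
gripper_width: 0.503
gripper_force: 20.7
```

move_arm(
  series=[
    {"xyz": [0, 0, -10], "roll": 0, "hand": 0.4},
    {"xyz": [0, 0, -15], "roll": 0, "hand": 0.4},
    {"xyz": [0, 0, 0], "roll": 0, "hand": 0.4},
    {"xyz": [0, 0, 0], "roll": 0, "hand": 0.4},
  ],
)

```text
time: 15.95
ee_pos: [629.3, 79.8, 123.2]
tcp_rot: [0.707, 0.707, -0.001, -0.0]
force: [0.0, 0.9, 0.1]
gripper_width: 0.509
gripper_force: 20.7
```

```bash
python3 chk.py egg_brown 80.5
```

```text
15.95 [629.25710983  79.77234685 123.20721412] -0.04111690076959095 0.5094028583603633 [0.04286545 0.85348662 0.14565624]
egg px expected if centred [252.47044614 255.75069219] cup rim px expected [252.99871757 197.489773  ]
egg_brown [253. 252.  90.  94.] 0.82
cup_a [264. 113.  46.  32.] 0.66
cup_a [253. 189.  63.  48.] 0.55
cup_a [253. 251.  90.  92.] 0.32
```

View pics/c_egg_brown.png

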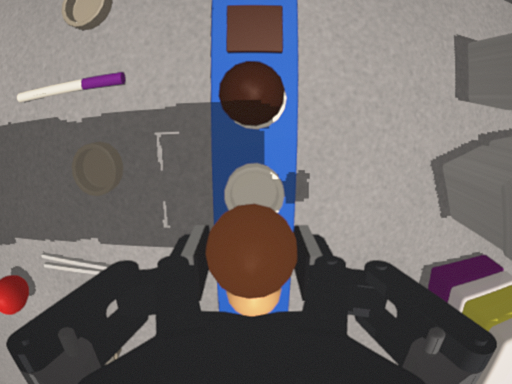

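Brown egg hangs upright at (252,252), and the empty second cup is below it at (254,193). Lowering.

move_arm(
  series=[
    {"xyz": [0.8, 0, -15], "roll": 0, "hand": 0.4},
    {"xyz": [0, 0, -25], "roll": 0, "hand": 0.4},
    {"xyz": [0, 0, -15], "roll": 0, "hand": 0.4},
    {"xyz": [0, 0, -8], "roll": 0, "hand": 0.4},
    {"xyz": [0, 0, -4], "roll": 0, "hand": 0.4},
    {"xyz": [0, 0, -3], "roll": 0, "hand": 0.4},
    {"xyz": [0, 0, -1], "roll": 0, "hand": 0.4},
    {"xyz": [0, 0, 0], "roll": 0, "hand": 0.4},
    {"xyz": [0, 0, 0], "roll": 0, "hand": 0.4},
  ],
)

```text
time: 17.0
ee_pos: [630.7, 80.9, 53.4]
tcp_rot: [0.707, 0.707, 0.0, 0.0]
force: [0.0, 0.2, -0.7]
gripper_width: 0.507
gripper_force: 20.7
```

Need about 2.5 mm more.

move_arm(
  series=[
    {"xyz": [-0.5, 0, -1.5], "roll": 0, "hand": 0.4},
    {"xyz": [0, 0, -1], "roll": 0, "hand": 0.4},
    {"xyz": [0, 0, 0], "roll": 0, "hand": 0.4},
    {"xyz": [0, 0, 0], "roll": 0, "hand": 0.52},
    {"xyz": [0, 0, 0], "roll": 0, "hand": 0.58},
    {"xyz": [0, 0, 0], "roll": 0, "hand": 0.7},
    {"xyz": [0, 0, 0], "roll": 0, "hand": 0.8},
    {"xyz": [0, 0, 0], "roll": 0, "hand": 0.8},
    {"xyz": [0, 0, 15], "roll": 0, "hand": 0.8},
    {"xyz": [0, 0, 30], "roll": 0, "hand": 0.8},
    {"xyz": [0, 0, 40], "roll": 0, "hand": 0.8},
    {"xyz": [0, 0, 20], "roll": 0, "hand": 0.8},
  ],
)

```text
time: 18.2
ee_pos: [630.7, 80.9, 159.6]
tcp_rot: [0.707, 0.707, 0.001, 0.001]
force: [0.1, -0.1, -0.5]
gripper_width: 0.799
gripper_force: 0.0
```

```bash
python3 - <<'E'
from h import *
s=arm.get_state(); im=optics.read_camera('wrist');print(s['time'],s['ee_pos'])
print('egg px expected',wproj([629.8,80.5,42],s))
for d in nets.look_for('wrist','egg_brown')[:3]: print(np.round(d['rect']),round(d['score'],2))
E
```

```text
18.2 [630.71155584  80.90908659 159.55495412]
egg px expected [250.1082928 192.9228966]
[250. 194.  50.  51.] 0.61
```

Brown is seated. Now white.

move_arm(
  series=[
    {"xyz": [-20, -20, 0], "roll": 0, "hand": 0.8},
    {"xyz": [-33, -35, 0], "roll": 0, "hand": 0.8},
    {"xyz": [-33, -35, 0], "roll": 0, "hand": 0.8},
    {"xyz": [-33, -35, 0], "roll": 0, "hand": 0.8},
    {"xyz": [-32, -34, 0], "roll": 0, "hand": 0.8},
    {"xyz": [-22, -24, 0], "roll": 0, "hand": 0.8},
    {"xyz": [-10, -10, 0], "roll": 0, "hand": 0.8},
    {"xyz": [0, 0, 0], "roll": 0, "hand": 0.8},
    {"xyz": [0, 0, 0], "roll": 0, "hand": 0.8},
  ],
)

```text
time: 19.2
ee_pos: [447.5, -111.9, 155.4]
tcp_rot: [0.707, 0.707, 0.0, 0.0]
force: [0.1, -0.3, -0.7]
gripper_width: 0.802
gripper_force: 0.0
```

```bash
python3 - <<'E'
from h import *
s=arm.get_state(); im=optics.read_camera('wrist');cv2.imwrite('pics/w6.png',im); print(s['time'],s['ee_pos'],yaw(s))
for d in nets.look_for('wrist','egg_white')[:5]: print(np.round(d['rect']),round(d['score'],2),wground(d['rect'][:2],s,36))
E
```

```text
19.2 [ 447.53571032 -111.88263153  155.36967963] 0.018664737751303027
[134. 104.  51.  51.] 0.96 [348.39534975 -35.61472242]
[139. 201.  47.  54.] 0.58 [ 347.76065581 -120.63098805]
[186. 279.  13.  36.] 0.57 [ 384.4327016  -198.39881814]
[431.  70.  36.  49.] 0.28 [609.78561886   1.7653013 ]
```

View pics/w6.png

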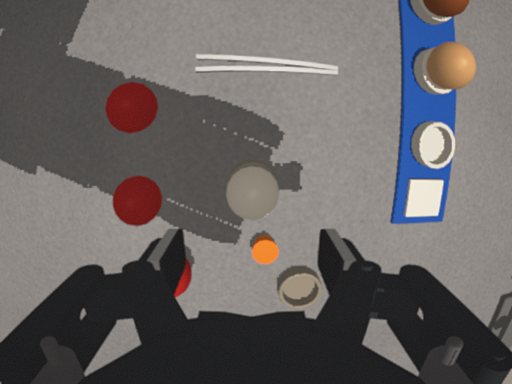

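White egg is at (252,191), centred under the TCP, with the red eggs and orange ball out of the way. Descending.

move_arm(
  series=[
    {"xyz": [0, 0.5, -30], "roll": 0, "hand": 0.8},
    {"xyz": [0, 0, -40], "roll": 0, "hand": 0.8},
    {"xyz": [0, 0, -27], "roll": 0, "hand": 0.8},
    {"xyz": [0, 0, -14], "roll": 0, "hand": 0.8},
    {"xyz": [0, 0, 0], "roll": 0, "hand": 0.8},
    {"xyz": [0, 0, 0], "roll": 0, "hand": 0.7},
    {"xyz": [0, 0, 0], "roll": 0, "hand": 0.6},
    {"xyz": [0, 0, 0], "roll": 0, "hand": 0.5},
    {"xyz": [0, 0, 0], "roll": 0, "hand": 0.4},
    {"xyz": [0, 0, 0], "roll": 0, "hand": 0.4},
    {"xyz": [0, 0, 0], "roll": 0, "hand": 0.4},
  ],
)

```text
time: 20.4
ee_pos: [447.7, -111.9, 45.1]
tcp_rot: [0.707, 0.707, 0.001, 0.001]
force: [2.3, 0.3, 7.0]
gripper_width: 0.511
gripper_force: 20.2
```

Cup 4 is near (630,-69.5), so the shift is (182, 42).

move_arm(
  series=[
    {"xyz": [0, 0, 6], "roll": 0, "hand": 0.4},
    {"xyz": [0, 0, 14], "roll": 0, "hand": 0.4},
    {"xyz": [0, 0, 30], "roll": 0, "hand": 0.4},
    {"xyz": [20, 4, 28], "roll": 0, "hand": 0.4},
    {"xyz": [35, 8, 0], "roll": 0, "hand": 0.4},
    {"xyz": [40, 10, 0], "roll": 0, "hand": 0.4},
    {"xyz": [40, 9, 0], "roll": 0, "hand": 0.4},
    {"xyz": [30, 7, 0], "roll": 0, "hand": 0.4},
    {"xyz": [17, 4, 0], "roll": 0, "hand": 0.4},
    {"xyz": [0, 0, 0], "roll": 0, "hand": 0.4},
    {"xyz": [0, 0, 0], "roll": 0, "hand": 0.4},
  ],
)

```text
time: 21.5
ee_pos: [627.9, -69.6, 122.2]
tcp_rot: [0.707, 0.707, -0.0, -0.001]
force: [-0.1, -0.0, -0.0]
gripper_width: 0.505
gripper_force: 20.7
```

```bash
python3 chk.py egg_white -69.5
```

```text
21.5 [627.94844759 -69.55173075 122.19477865] 0.05198218058687747 0.5054998294153675 [-0.0924582  -0.02001301 -0.03406769]
egg px expected if centred [252.46789964 255.75560412] cup rim px expected [254.67855063 198.74105325]
egg_white [249. 253.  92.  93.] 0.89
egg_white [ 27. 305.  35.  42.] 0.7
egg_white [  7. 242.  13.  39.] 0.6
cup_a [257. 188.  60.  52.] 0.6
cup_a [258.  19.  62.  36.] 0.59
cup_a [255. 122.  55.  19.] 0.54
```

View pics/c_egg_white.png

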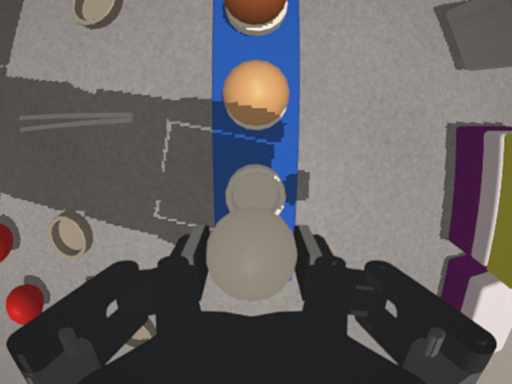

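White egg hangs upright at (252,255), and the cup rim is near (256,195). Lowering with (+2, +1) mm.

move_arm(
  series=[
    {"xyz": [2, 1, -15], "roll": 0, "hand": 0.4},
    {"xyz": [0, 0, -25], "roll": 0, "hand": 0.4},
    {"xyz": [0, 0, -15], "roll": 0, "hand": 0.4},
    {"xyz": [0, 0, -8], "roll": 0, "hand": 0.4},
    {"xyz": [0, 0, -4], "roll": 0, "hand": 0.4},
    {"xyz": [0, 0, -3], "roll": 0, "hand": 0.4},
    {"xyz": [0, 0, -1], "roll": 0, "hand": 0.4},
    {"xyz": [0, 0, 0], "roll": 0, "hand": 0.4},
    {"xyz": [0, 0, 0], "roll": 0, "hand": 0.4},
  ],
)

```text
time: 22.55
ee_pos: [631.1, -68.6, 51.9]
tcp_rot: [0.707, 0.707, 0.0, 0.0]
force: [0.6, -0.6, -0.9]
gripper_width: 0.507
gripper_force: 20.7
```

move_arm(
  series=[
    {"xyz": [-0.5, 0, -1], "roll": 0, "hand": 0.4},
    {"xyz": [0, 0, 0], "roll": 0, "hand": 0.4},
    {"xyz": [0, 0, 0], "roll": 0, "hand": 0.52},
    {"xyz": [0, 0, 0], "roll": 0, "hand": 0.58},
    {"xyz": [0, 0, 0], "roll": 0, "hand": 0.7},
    {"xyz": [0, 0, 0], "roll": 0, "hand": 0.8},
    {"xyz": [0, 0, 0], "roll": 0, "hand": 0.8},
    {"xyz": [0, 0, 15], "roll": 0, "hand": 0.8},
    {"xyz": [0, 0, 30], "roll": 0, "hand": 0.8},
    {"xyz": [0, 0, 40], "roll": 0, "hand": 0.8},
    {"xyz": [0, 0, 30], "roll": 0, "hand": 0.8},
    {"xyz": [0, 0, 0], "roll": 0, "hand": 0.8},
  ],
)

```text
time: 23.75
ee_pos: [631.9, -68.9, 170.8]
tcp_rot: [0.707, 0.707, 0.002, 0.003]
force: [1.0, -0.3, 0.1]
gripper_width: 0.8
gripper_force: 0.0
```

move_arm(
  series=[
    {"xyz": [-15, -25, 0], "roll": 0, "hand": 0.8},
    {"xyz": [-20, -45, 0], "roll": 0, "hand": 0.8},
    {"xyz": [-20, -45, 0], "roll": 0, "hand": 0.8},
    {"xyz": [-20, -45, 0], "roll": 0, "hand": 0.8},
    {"xyz": [-20, -45, 0], "roll": 0, "hand": 0.8},
    {"xyz": [-20, -40, 0], "roll": 0, "hand": 0.8},
    {"xyz": [-10, -20, 0], "roll": 0, "hand": 0.8},
    {"xyz": [0, 0, 0], "roll": 0, "hand": 0.8},
    {"xyz": [0, 0, 0], "roll": 0, "hand": 0.8},
    {"xyz": [0, 0, 0], "roll": 0, "hand": 0.8},
  ],
)

```text
time: 24.75
ee_pos: [505.8, -332.6, 165.4]
tcp_rot: [0.707, 0.708, 0.0, -0.0]
force: [0.8, -0.1, 0.4]
gripper_width: 0.797
gripper_force: 0.0
```

```bash
python3 - <<'E'
from h import *
s=arm.get_state(); print(s['time'],s['ee_pos'],s['gripper_force'])
a=optics.read_camera('top')[100:190,140:350]; b=optics.read_camera('scene')[160:300,170:400]
cv2.imwrite('pics/fin.png',np.vstack([cv2.resize(a,(630,270)),cv2.resize(b,(630,320))[:320]]))
E
```

```text
24.75 [ 505.75541846 -332.64843321  165.36874156] 0.0
```

View pics/fin.png

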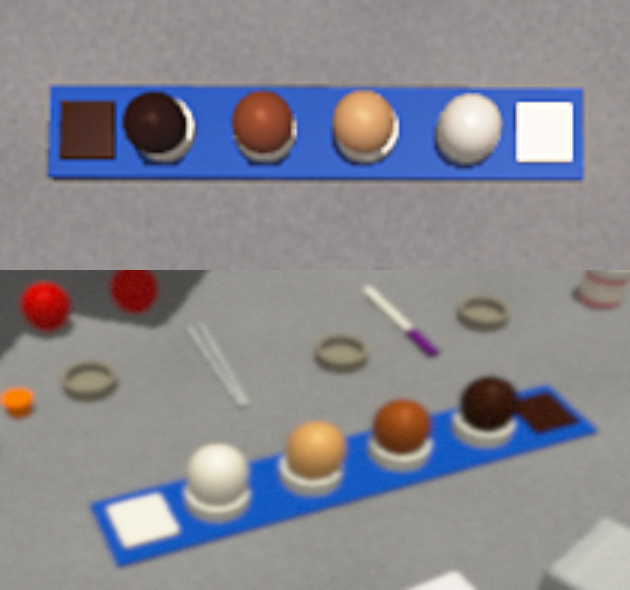

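All four are in order, upright and released. Before signing off I'll measure any lean, because white looks slightly off.

```bash
python3 - <<'E'
from h import *
im=optics.read_camera('top'); sc=optics.read_camera('scene')
for n,y in (('dark',154.7),('brown',79.7),('tan',4.7),('white',-70.3)):
    print(n,'exp top',project('top',[629.8,y,42]).round(1),'scene',project('scene',[629.8,y,38]).round(1))
for t in ('egg_dark','egg_brown','egg_tan','egg_white'):
    print(t,[np.round(d['rect'],1) for d in nets.look_for('top',t)][:4])
for t in ('egg_dark','egg_brown','egg_tan','egg_white'):
    print(t,[np.round(d['rect'],1) for d in nets.look_for('scene',t)][:4])
cv2.imwrite('pics/fin2.png',np.hstack([cv2.resize(im[125:160,280:315],None,fx=10,fy=10,interpolation=2),cv2.resize(sc[215:265,225:275],(350,350))]))
E
```

```text
dark exp top [192.1 139.7] scene [345.  219.5]
brown exp top [227.  139.9] scene [313.9 229.3]
tan exp top [262. 140.] scene [281.  239.7]
white exp top [297.  140.2] scene [246.2 250.7]
egg_dark [array([189.9, 140.8,  24.1,  16.6])]
egg_brown [array([227.8, 138.8,  22.8,  24.5])]
egg_tan [array([261.2, 140.9,  18.3,  20.6])]
egg_white [array([324.1, 275.8,  19.9,  20.7]), array([285. , 275.1,  20.3,  19.9]), array([361.5, 264.1,  26.8,  23.1]), array([322.6, 145.8,  17. ,  22.5])]
egg_dark [array([348.9, 219.4,  17.1,  25.7]), array([314.9, 230.8,  20.1,  25.6])]
egg_brown [array([316.5, 228.5,  20.7,  24.8])]
egg_tan [array([285.9, 238.2,  17.5,  25.5]), array([350.1, 217.6,  16.7,  23.9])]
egg_white [array([157.9, 190.7,  21.9,  22.8]), array([250.6, 250.9,  23.1,  24.7]), array([219.6, 171.4,  15.6,  24.8]), array([186.8, 175.2,  19.7,  24.2])]
```

View pics/fin2.png

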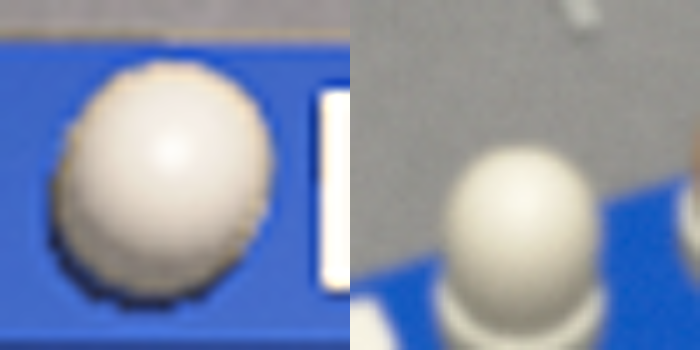

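The enlarged view shows the white egg centred near (297,141) against an expected (297,140.2), so it is upright and seated. What looked like a lean was the white cup blending with the shell. Handing in.

```bash
python3 -c "
from plant import arm
print(arm.sign_off())"
```

```text
the job is handed in; nothing more can be done
None
```

All four eggs stand upright and released in the white cups, running dark, brown, tan, white from the dark tile; I handed the job in at about 25 s on the robot's clock, and no verdict came back.

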